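Clamp-check a bracket in its fixture and put it in the tray

ROBOT

A 7-joint arm with a two-finger parallel gripper is mounted at the origin on the work surface. World frame = base frame: x ahead of the robot, y to its left, z up, the work surface at z = 0. Lengths are in m, angles in rad, forces in N, time in s.
With the tool pointing down it reaches from about 0.425 to 0.925 m from the base axis. Payload 6.8 kg.
Tool frame: the origin (TCP) lies on the centre line of the jaws, within the pads' length; the fingertips stand 14 mm ahead of it and the grasp point (between the pads) lies 5 mm behind it; z points along the fingers, y is the line along which they close (so a half turn about z gives the same grasp; the last joint's range is limited). The gripper opens to 85 mm and grips with 20 to 120 N. Pads are 22 mm wide; open, the fingers measure 114 mm over their backs; the gripper's body (76 mm by 85 mm) begins 54 mm behind the grasp point. The pads swing forward as they close: fully open they stand 13 mm farther back than shut.
Start: joints at [-1.429, 0.477, 0.022, 1.555, -0.011, 1.109, -0.083], TCP at [0.167, 0.654, 0.245] pointing down, gripper open.
Joint ranges: [-2.96, 2.96], [-0.34, 2.1], [-1.41, 1.46], [0.24, 2.44], [-1.37, 4.51], [0.17, 1.92], [-2.96, 2.96]. Speed limits (rad/s): [2.39, 2.39, 3.14, 3.14, 3.14, 3.14, 3.14].

INTERFACE

Orientations are given as a unit quaternion [x, y, z, w].
In Python, from bench import get_state, cams, sign_off gives the robot as it stands.
- The arm moves only by the tool play_rows, never from a script. Its argument "moves" is one flat list of numbers, 6 for each row, row after row: the shift along the tool's x, y, z in mm, then the turn, a rotation vector about the tool's x, y, z in rad. In form: [x, y, z, ax, ay, az, x, y, z, ax, ay, az, ...]. A call has 1 to 8 rows; each row shifts and turns the commanded pose from where the row before left it, along the tool's axes as they then stand; what a row does not reach is not made up. A row lasts 1/8 s, in which the tool goes at most 62.5 mm and 10.7 degrees, less where a joint would pass 70% of its speed; a pose out of reach is approached as far as the arm can. A call with a gripper value outside its range is refused whole. "claw" is the closure, from 0 (fully open) to 1 (shut), set as the call begins (left out, the last holds). The fingers move at their own pace and stop on an object; "squeeze" is the grip in N (left out, the last holds). Time passes only in rows, so rows that do not move let the fingers close. It gives the time, the measured TCP pose, the force, the opening and the grip force at its end, in the units of the state.
- get_state(): the state, without advancing time (a new reading comes with each control period).
- cams.capture(name): name is "scene" or "top"; returns a dict with "color" (400x640x3 uint8, red, green, blue), "K" (3x3 intrinsics, pixels), "rvec" (rotation vector, rad) and "tvec" (3), from world to camera coordinates, as OpenCV has them. Camera axes: x right, y down, z forward; pixel columns grow to the right and rows downward; lengths in m; the calibration is good to about 2 mm. A picture is of the moment at which its call begins. There is no depth.
- sign_off(): hands the job in; it is judged then, once.
The state is a dict: "clock": time; "joint_positions": joint angles; "joint_vel": joint speeds; "effort": joint torques, N m; "tcp_pos": TCP position; "eef_rot": TCP orientation; "ft_force": force on the tool from outside, world axes, zero at the start; "ft_torque": the same for the moment, N m; "gripper_width": finger opening in m; "gripper_force": force on a finger pad.
Only numpy, scipy, OpenCV 4.12 (cv2) and the standard library are available. Lean on these libraries where they do the work, as an engineer would, in place of code of your own. Each camera call takes 0.05 s, during which the arm holds its last target. There are 200 camera calls.

TASK

Check the steel angle bracket that lies in the fixture: swing the toggle clamp over centre so that it holds the bracket down, take the gripper off it and leave it clamped by itself for about two seconds, then swing the clamp fully back to its open stop with the bracket still in the nest. Then lift the bracket out and set it down gently in the empty sheet-metal tray, foot flat on the tray floor; do not drop it in. Leave the other things where they are.

Things in the scene. Friction and masses are not known exactly. Their poses are not given: they have to be found in the camera images.
- fixture: Fixed check fixture: steel plate 240 (x -110..130) x 150 x 20 mm; origin on the table, x from clamp handle to nest, z up. Clamp at x=-40. Over it a dark bridge along y: beam x -28..12, underside 185, top 210 mm high, posts 12 mm thick at y=+-67. The closed handle (top 165 mm high) stands by its -x edge, so a gripper straight above it hits the beam: come from -x, tool tilted 30 to 45 degrees.
- clamp (a joint): Toggle clamp lever (rad). 0 = open stop: handle leans 72 degrees back from vertical to the fixture's -x, arm raised. Grows as the handle swings up towards +x; about 1.25 = closed on the bracket: handle upright, arm level (1.35 with nothing under the pad). A spring snaps it from the centre (0.65) to either end and holds it there; about 6 N at the handle moves it.
- clamp_hinge (a point): Hinge axis of the clamp (along the fixture's y), 65 mm above the table, at x = -40 in the fixture frame. Fixed.
- clamp_grip (a point): Middle of the handle's black grip, 80 mm from the hinge, moving with it: at joint q it lies 80*(-sin(1.25-q)) mm in x and 80*cos(1.25-q) mm in z from the hinge, in the fixture frame. Grip 18 x 18 mm in section, from 40 to 100 mm from the hinge. The arm on the other side is 92 mm long, its 18 mm rubber pad 85 mm from the hinge.
- bracket: Loose steel angle bracket: foot 80 (x) x 40 (y) x 8 mm, with an upright leg 8 mm thick, 40 mm wide at its +x end (leg middle at x = +36 mm), top 52 mm above the underside. Origin at the middle of the underside, z up. Mass about 0.3 kg. Pinch the leg across its 8 mm from above.
- nest (a point): Where the bracket's origin belongs in the fixture: 65 mm along +x from the fixture origin, 32 mm above the table, axes as the fixture. Two cheeks 6 mm higher than this stand 3 to 4 mm beside the foot; their tops are 38 mm above the table.
- tray: Empty open sheet-metal tray, fixed: 180 (x) x 150 (y) x 30 mm high, walls and floor 3 mm; origin at the middle of its underside. It stands to the left or the right of the fixture, a similar-sized cardboard box of bolts on the other side.
- boltbox: Cardboard box of bolts, fixed, 160 x 130 x 70 mm high; bystander.
- nut: loose hexagon nut lying flat, 26 mm across, 16 mm high; bystander; origin at the middle of its underside
- eyebolt: eye bolt standing on its round foot, 73 mm high, foot 34 mm diameter; bystander; origin at the middle of its underside
- vee_block: dark steel V-block 60 x 50 x 46 mm; bystander; origin at the middle of its underside
- wrench: steel spanner 200 mm long lying flat; bystander
- collar: steel ring 60 mm outside, 25 mm high; bystander; origin at the middle of its underside
- stud: threaded stud standing on its hexagon nut, 87 mm high; bystander; origin at the middle of its underside
- can: grey spray can 60 mm diameter, 160 mm high; bystander; origin at the middle of its underside
Mind the look-alikes: they are no part of the job. Of the things that look like the tray, the larger one is meant. Leave any yellow look-alike of the bracket alone.

How it is judged:
On the way, in this order (a step that is already met when the one before it is completed fails the run):
1. the clamp is over centre and down on the bracket in its nest, and stays so for 1 s with the gripper off it (value of joint clamp between 1.17 and 1.31 rad and contact force between the fingers and fixture below 0.5 N and horizontal distance between bracket and nest below 0.012 m and z of bracket in the frame of nest below 0.005 m and angle between bracket's own z axis and vertical below 0.1 rad), for 1 s.
2. the clamp is swung back open (below 0.12 rad) with the bracket still in its nest (value of joint clamp below 0.12 rad and horizontal distance between bracket and nest below 0.012 m and z of bracket in the frame of nest below 0.005 m and angle between bracket's own z axis and vertical below 0.1 rad), for 0.1 s.
At the end, for the whole second after the job is handed in: The bracket rests in the tray, foot flat on the floor (underside less than 8 mm above the tray's underside, tilt under 0.12 rad), at rest, and the clamp is fully open (joint below 0.12 rad) (x of bracket in the frame of tray between -0.09 and 0.09 m and y of bracket in the frame of tray between -0.075 and 0.075 m and z of bracket in the frame of tray below 0.008 m and angle between bracket's own z axis and vertical below 0.12 rad and linear speed of bracket below 0.02 m/s and value of joint clamp below 0.12 rad); the robot touches nothing.
It fails at once if the bracket is slammed onto the tray (over 150 N between them) (contact force between bracket and tray above 150 N).
It fails at once if the bracket is dropped into the tray: over it, out of the fingers and its underside more than 20 mm above the tray's underside (x of bracket in the frame of tray between -0.09 and 0.09 m and y of bracket in the frame of tray between -0.075 and 0.075 m and z of bracket in the frame of tray above 0.02 m and contact force between the fingers and bracket below 0.2 N).
It fails at once if a bystander is moved by more than 30 mm (distance of any of nut, eyebolt, vee_block, wrench, collar, stud, can from where it was at the start of the episode above 0.03 m).
It also fails if it takes over 70 s, if anything falls off the work surface, if the arm or the gripper's body presses on something with over 40 N, if the wrist force passes 120 N, or if a joint passes its speed limit or range.

## Working session

There is one attempt and no reset: what is moved stays moved. The work goes in short steps, Python scripts to look and compute and a tool call to move; the robot and the scene stay as the last step left them, time stands still between calls to the robot, and variables do not carry over. Pictures are saved under pics/ and viewed, at most 10 in all, crops included, and the job is handed in when it is done.

Besides the shell and the picture viewer there is one more tool, called after "Emit:" in YAML: its name, and indented under it one key for each argument. play_rows: Moves the arm, as the interface text tells. Its arguments: {"type":"object","properties":{"moves":{"type":"array"},"claw":{"type":"number"},"squeeze":{"type":"number"}},"required":["moves"]}

```bash
mkdir -p pics; ls
python3 - <<'E'
from bench import get_state,cams
import cv2,numpy as np
np.set_printoptions(precision=4,suppress=True)
for n in("scene","top"):
    c=cams.capture(n); cv2.imwrite(f"pics/{n}0.png",c["color"][:,:,::-1]); print(n,c["K"].tolist(),c["rvec"],c["tvec"])
    np.savez(f"pics/{n}0.npz",**c)
s=get_state();print(s)
E
```

```text
pics
scene [[418.15483414164123, 0.0, 324.5856871005158], [0.0, 418.15483414164123, 206.10929306184588], [0.0, 0.0, 1.0]] [ 1.894   1.7503 -0.6116] [-0.0701 -0.3419  1.4997]
top [[470.47222191123564, 0.0, 319.3314419560179], [0.0, 470.47222191123564, 195.8688728826749], [0.0, 0.0, 1.0]] [ 2.1137 -2.149   0.2207] [0.0377 0.5174 1.2586]
{'clock': 0.1, 'joint_positions': array([-1.4291,  0.4777,  0.0223,  1.5563, -0.0115,  1.1093, -0.0831]), 'joint_vel': array([ 0.0011, -0.004 , -0.0011, -0.0027, -0.0002, -0.    ,  0.0013]), 'effort': array([  0.0039, -59.7762,   1.6133, -28.1957,   0.0128,   0.005 ,
         0.    ]), 'tcp_pos': array([0.1667, 0.6536, 0.2444]), 'eef_rot': array([ 0.1246,  0.9922, -0.0008, -0.    ]), 'ft_force': array([0.1749, 0.3001, 0.8769]), 'ft_torque': array([ 0.031 ,  0.0356, -0.0053]), 'gripper_force': 0.0, 'gripper_width': 0.08562022463898929}
```

View pics/scene0.png

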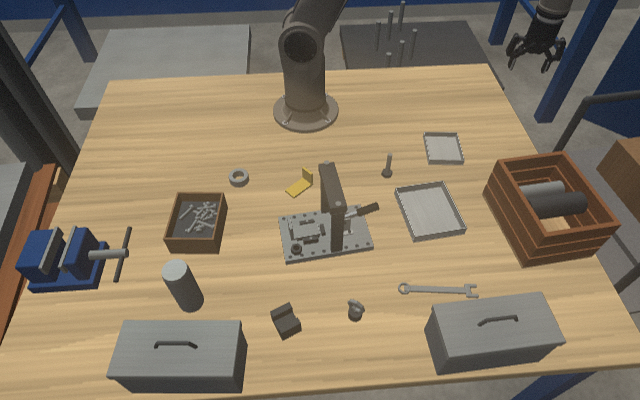

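View pics/top0.png

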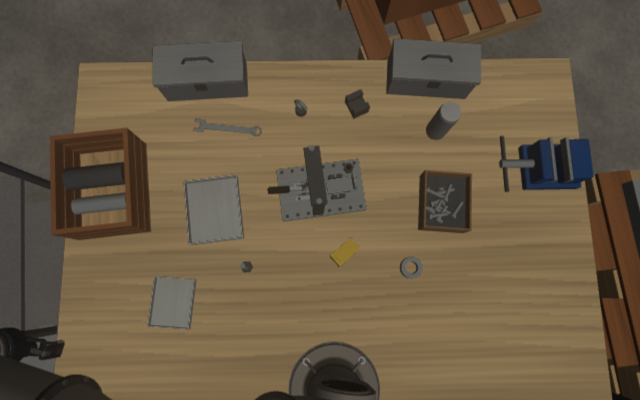

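The pictures show the fixture at about (320,190) in the top view, with its handle to the image left (world +y). The larger tray is at (214,210), the bolts are at (445,200), and the stud stands at (247,267). The yellow look-alike at (345,252) is not part of the job. Next I'll zoom in and measure.

```bash
cat > h.py <<'E'
import numpy as np,cv2
from scipy.spatial.transform import Rotation as R
np.set_printoptions(precision=4,suppress=True)
def ray(c,p,z):
    "pixels -> world points on the plane at height z"
    Rm=R.from_rotvec(np.ravel(c["rvec"])).as_matrix(); o=-Rm.T@np.ravel(c["tvec"])
    p=np.atleast_2d(np.float32(p)); d=np.c_[p,np.ones(len(p))]@np.linalg.inv(c["K"]).T@Rm
    return o+d*((z-o[2])/d[:,2])[:,None]
def pix(c,P): return cv2.projectPoints(np.float64(P).reshape(-1,1,3),c["rvec"],c["tvec"],c["K"],None)[0].reshape(-1,2)
E
python3 - <<'E'
from h import *
t=np.load("pics/top0.npz"); s=np.load("pics/scene0.npz")
hsv=cv2.cvtColor(t["color"],cv2.COLOR_RGB2HSV)
m=((hsv[:,:,1]<60)).astype(np.uint8)*255
m=cv2.morphologyEx(m,cv2.MORPH_CLOSE,np.ones((3,3)))
for n,(x0,y0,x1,y1),z in(("tray",(175,165,255,255),.03),("plate",(265,140,385,230),.02)):
    sub=np.zeros_like(m); sub[y0:y1,x0:x1]=m[y0:y1,x0:x1]
    c=max(cv2.findContours(sub,0,2)[0],key=cv2.contourArea)
    b=cv2.boxPoints(cv2.minAreaRect(c)); w=ray(t,b,z); print(n,cv2.contourArea(c),b.tolist(),"\n",w,np.linalg.norm(w-np.roll(w,1,0),axis=1),w.mean(0))
a=cv2.resize(t["color"][135:230,260:385],None,fx=6,fy=6,interpolation=2)[:300*2,:800]
cv2.imwrite("pics/ct.png",a[:,:,::-1])
a=cv2.resize(s["color"][150:270,265:390],None,fx=5,fy=5,interpolation=2)
cv2.imwrite("pics/cs.png",a[:,:,::-1])
E
```

```text
tray 3383.5 [[181.5731658935547, 180.15853881835938], [236.5609893798828, 174.04879760742188], [243.7073211669922, 238.36587524414062], [188.71949768066406, 244.47561645507812]] 
 [[0.5723 0.4166 0.03  ]
 [0.5879 0.2622 0.03  ]
 [0.405  0.2399 0.03  ]
 [0.3907 0.3905 0.03  ]] [0.1835 0.1552 0.1842 0.1513] [0.489  0.3273 0.03  ]
plate 4383.5 [[272.9371032714844, 150.1610870361328], [356.3027038574219, 138.85728454589844], [365.8959655761719, 209.6073455810547], [282.5303649902344, 220.91114807128906]] 
 [[ 0.6596  0.1601  0.02  ]
 [ 0.6906 -0.0821  0.02  ]
 [ 0.4818 -0.1025  0.02  ]
 [ 0.4533  0.1332  0.02  ]] [0.2081 0.2442 0.2098 0.2373] [0.5713 0.0272 0.02  ]
```

View pics/ct.png

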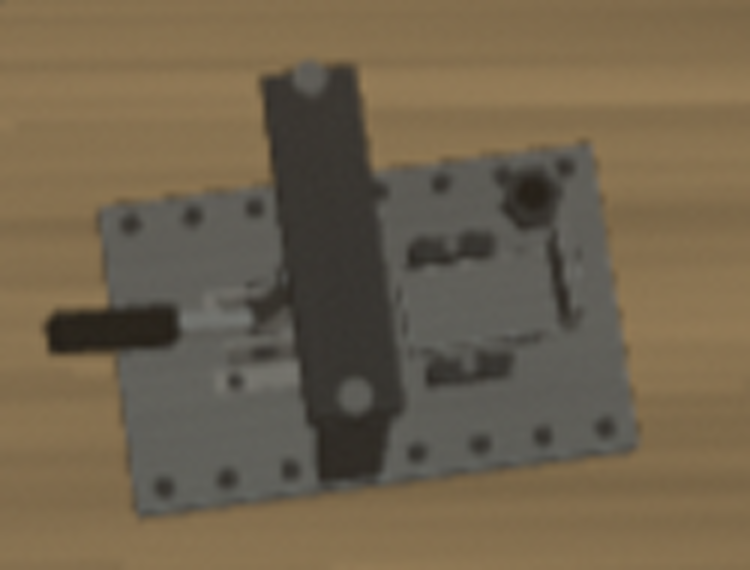

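View pics/cs.png

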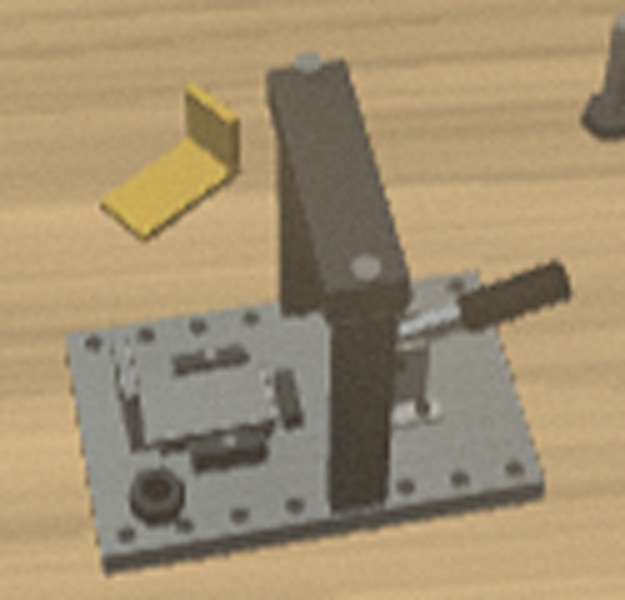

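The crops show the plate corners in ct.png at (100,207), (588,143), (637,447) and (138,515). The handle grip runs from (48,332) to (178,325), and the leg top runs from (553,235) to (572,322). The nut sits on the plate at (530,192), close to the bracket.

Run:
```python
from h import *
from bench import get_state
t=np.load("pics/top0.npz"); s=np.load("pics/scene0.npz")
ct=lambda p:(np.float64(p)+.5)/6-.5+[260,135]
cs=lambda p:(np.float64(p)+.5)/5-.5+[265,150]
model=np.array([[-.11,.075],[.13,.075],[.13,-.075],[-.11,-.075]])
def fit(m,w):
    mc,wc=m.mean(0),w[:,:2].mean(0);a=m-mc;b=w[:,:2]-wc
    th=np.arctan2((a[:,0]*b[:,1]-a[:,1]*b[:,0]).sum(),(a*b).sum());Rr=np.array([[np.cos(th),-np.sin(th)],[np.sin(th),np.cos(th)]])
    o=wc-Rr@mc;return th,o,(m@Rr.T+o-w[:,:2])*1000
w=ray(t,ct([[100,207],[588,143],[637,447],[138,515]]),.02)
print("top",fit(model,w))
# scene: corners: near handle -x,+/-; scene right=+y
w2=ray(s,cs([[545,488],[105,558],[68,337],[477,272]]),.02)
th2=fit(model,w2);print("scene",th2)
th=fit(model,w)[0];o=(fit(model,w)[1]+th2[1])/2
c,si=np.cos(th),np.sin(th);Rr=np.array([[c,-si],[si,c]])
F=lambda p:np.r_[Rr@np.array(p[:2])+o,p[2]]
inv=lambda W:(np.array(W)[:,:2]-o)@Rr*1000
print("avg",th,o,"leg top in fixture(mm)",inv(ray(t,ct([[553,235],[572,322],[553,245]]),.084)),"nut",inv(ray(t,ct([[530,190]]),.036)))
q=0;g=F([-.04-.08*np.sin(1.25-q),0,.065+.08*np.cos(1.25-q)]);print("grip",g, "pix top",(pix(t,[g])[0]-[260,135])*6,"scene",(pix(s,[g])[0]-[265,150])*5)
gp=F([-.04,0,.145]);print("grip closed",gp)
print("nest",F([.065,0,.032]),"leg",F([.101,0,.08]))
sd=ray(t,[[247,267]],.087);print("stud approx",ray(t,[[247,267]],.04))
tm=np.array([[.09,.075],[.09,-.075],[-.09,-.075],[-.09,.075]])
b=np.array([[181.6,180.2],[236.6,174.],[243.7,238.4],[188.7,244.5]])
print("tray",fit(tm,ray(t,b,.03)))
```

```text
top (np.float64(-1.450227010639303), array([0.542 , 0.0343]), array([[-0.0108,  1.9523],
       [ 0.4241, -1.7997],
       [-0.0703, -1.6502],
       [-0.3431,  1.4976]]))
scene (np.float64(-1.4568607995919898), array([0.5447, 0.0371]), array([[-0.5728,  1.8397],
       [ 1.8612, -1.9562],
       [-1.3231, -1.3047],
       [ 0.0347,  1.4212]]))
avg -1.450227010639303 [0.5434 0.0357] leg top in fixture(mm) [[ 98.1052  16.2117]
 [100.5254 -24.8883]
 [ 97.3999  11.5969]] nut [[96.3801 50.1216]]
grip [0.5294 0.1508 0.0902] pix top [ 85.8283 326.5549] scene [528.6568 290.2874]
grip closed [0.5386 0.0754 0.145 ]
nest [ 0.5512 -0.0288  0.032 ] leg [ 0.5555 -0.0645  0.08  ]
stud approx [[0.3262 0.2286 0.04  ]]
tray (np.float64(0.11784235897550512), array([0.4889, 0.3273]), array([[-2.699 , -4.2062],
       [-0.8505,  1.2726],
       [ 3.4413,  2.3193],
       [ 0.1082,  0.6143]]))
```

```bash
cat >> h.py <<'E'
TH=-1.4535;O=np.array([.5434,.0357]);XF=np.array([np.cos(TH),np.sin(TH),0]);YF=np.array([-XF[1],XF[0],0]);Z=np.array([0,0,1.])
F=lambda x,y,z:np.r_[O,0]+XF*x/1e3+YF*y/1e3+Z*z/1e3
def ori(y,tilt=0.):
    "tool axes: closes along y, z down tilted towards +x of the fixture"
    z=np.sin(tilt)*XF-np.cos(tilt)*Z; return np.c_[np.cross(y,z),y,z]
H=ori(YF,np.pi/4); B=ori(-XF)
def grip(q,back=0,r=80):  # TCP for the handle grasp at joint q
    a=1.25-q; return F(-40-r*np.sin(a),0,65+r*np.cos(a))+H[:,2]*(.005-back/1e3)
def plan(targets,mm=50,start=None):
    "targets (pos,R): rows in the tool's axes, from the measured pose, rounded"
    from bench import get_state
    s=get_state(); p,Q=np.array(s["tcp_pos"]),R.from_quat(s["eef_rot"])
    for P,T in targets:
        T=R.from_matrix(T); n=int(max(np.ceil(np.linalg.norm(P-p)*1e3/mm),np.ceil((Q.inv()*T).magnitude()/.17),1)); rows=[]
        for i in range(n):
            k=n-i; t=np.round(Q.inv().apply((P-p)/k)*1e3,0); a=np.round((Q.inv()*T).as_rotvec()/k,2)
            p=p+Q.apply(t/1e3); Q=Q*R.from_rotvec(a); rows.append([float(v) for v in [*t,*a]])
        print(n,[f"{v:g}" for r in rows for v in r].__str__().replace("'",""))
E
python3 -c "
from h import *
plan([(F(-260,0,270),H),(grip(0,90),H),(grip(0),H)],40)"
```

```text
13 [-33, -20, -2, 0.04, -0.05, 0.09, -34, -17, 1, 0.04, -0.05, 0.09, -36, -14, 3, 0.04, -0.05, 0.09, -37, -11, 5, 0.03, -0.05, 0.09, -37, -7, 7, 0.03, -0.05, 0.09, -37, -4, 9, 0.04, -0.05, 0.09, -37, 0, 11, 0.03, -0.05, 0.09, -36, 4, 13, 0.03, -0.06, 0.09, -35, 8, 15, 0.04, -0.05, 0.08, -33, 11, 16, 0.03, -0.06, 0.09, -31, 14, 18, 0.04, -0.05, 0.08, -28, 17, 19, 0.03, -0.06, 0.09, -26, 20, 20, 0.04, -0.05, 0.09]
4 [6, 0, 36, -0, -0, -0, 6, 0, 36, -0, -0, -0, 6, 0, 36, -0, -0, -0, 7, 1, 36, -0, -0, -0]
3 [-0, -0, 30, -0, -0, -0, -0, -0, 30, -0, -0, -0, -0, -0, 30, -0, -0, -0]
```

Emit:
play_rows:
  moves: [-33,-20,-2,0.04,-0.05,0.09,-34,-17,1,0.04,-0.05,0.09,-36,-14,3,0.04,-0.05,0.09,-37,-11,5,0.03,-0.05,0.09,-37,-7,7,0.03,-0.05,0.09,-37,-4,9,0.04,-0.05,0.09,-37,0,11,0.03,-0.05,0.09]
  claw: 0.4
  squeeze: 30

```text
clock: 0.98
tcp_pos: [0.3538, 0.4589, 0.2592]
eef_rot: [0.421, 0.882, -0.143, 0.157]
ft_force: [0.1, 0.6, -0.3]
gripper_width: 0.0512
gripper_force: 0.0
```

Emit:
play_rows:
  moves: [-36,4,13,0.03,-0.06,0.09,-35,8,15,0.04,-0.05,0.08,-33,11,16,0.03,-0.06,0.09,-31,14,18,0.04,-0.05,0.08,-28,17,19,0.03,-0.06,0.09,-26,20,20,0.04,-0.05,0.09,0,0,0,0,0,0,0,0,0,0,0,0]

```text
clock: 1.98
tcp_pos: [0.5128, 0.2941, 0.2697]
eef_rot: [0.617, 0.689, -0.253, 0.284]
ft_force: [0.2, -0.0, -0.0]
gripper_width: 0.0515
gripper_force: 0.0
```

```bash
python3 -c "
from h import *
plan([(grip(0,90),H),(grip(0),H)],30)"
```

```text
5 [5, 0, 29, -0, -0, -0, 5, 0, 29, -0, -0, -0, 5, 0, 29, -0, -0, -0, 5, 0, 29, -0, -0, -0, 4, 1, 28, -0, -0, -0]
4 [-0, -0, 23, -0, -0, -0, -0, -0, 22, -0, -0, -0, -0, -0, 23, -0, -0, -0, -0, -0, 22, -0, -0, -0]
```

Emit:
play_rows:
  moves: [5,0,29,0,0,0,5,0,29,0,0,0,5,0,29,0,0,0,5,0,29,0,0,0,4,1,28,0,0,0]

```text
clock: 2.6
tcp_pos: [0.5227, 0.2115, 0.1501]
eef_rot: [0.616, 0.69, -0.253, 0.284]
ft_force: [-0.0, -0.7, 0.6]
gripper_width: 0.0514
gripper_force: 0.0
```

Emit:
play_rows:
  moves: [0,0,23,0,0,0,0,0,22,0,0,0,0,0,23,0,0,0,0,0,22,0,0,0,0,0,0,0,0,0]

```text
clock: 3.22
tcp_pos: [0.5295, 0.1471, 0.0865]
eef_rot: [0.616, 0.689, -0.254, 0.284]
ft_force: [-0.1, 0.1, 0.6]
gripper_width: 0.0513
gripper_force: 0.0
```

```bash
python3 -c "
from h import *
from bench import cams,get_state
a=cams.capture('scene')['color'][90:250,250:430];b=cams.capture('top')['color'][110:230,240:360]
cv2.imwrite('pics/g1.png',np.hstack([cv2.resize(a,(450,400),interpolation=2),cv2.resize(b,(350,400),interpolation=2)])[:,:,::-1])
s=get_state();print(s['tcp_pos'],grip(0),R.from_quat(s['eef_rot']).as_matrix().T@(grip(0)-s['tcp_pos'])*1e3,s['ft_force'])
"
```

```text
[0.5305 0.149  0.0872] [0.5302 0.1473 0.0867] [-0.7622 -0.4416  1.5123] [-0.3139  0.7122  0.1839]
```

View pics/g1.png

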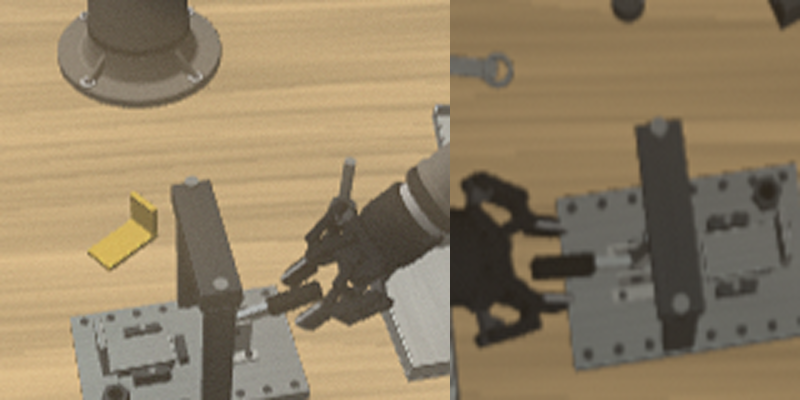

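The fingers straddle the black grip evenly: in the top view (right half) they are at (548,225) and (550,300), with the grip at (562,265). Next I'll close and swing.

Emit:
play_rows:
  moves: [0,0,0,0,0,0,0,0,0,0,0,0,0,0,0,0,0,0,0,0,0,0,0,0]
  claw: 1
  squeeze: 40

```text
clock: 3.82
tcp_pos: [0.5281, 0.1485, 0.0874]
eef_rot: [0.616, 0.689, -0.255, 0.283]
ft_force: [-13.4, 4.4, 9.0]
gripper_width: 0.0174
gripper_force: 39.8
```

```bash
python3 -c "
from h import *
plan([(grip(q),H) for q in np.linspace(0,1.25,13)[1:]],60)"
```

```text
1 [-8, 2, -2, -0.01, -0, -0]
1 [-8, 0, -2, 0, -0, -0]
1 [-8, 0, -2, 0, -0, -0]
1 [-9, 0, -1, 0, -0, -0]
1 [-8, 0, -0, 0, -0, -0]
1 [-8, 0, 1, 0, -0, -0]
1 [-8, 0, 2, 0, -0, -0]
1 [-8, 0, 2, 0, -0, -0]
1 [-8, 0, 3, 0, -0, -0]
1 [-7, 0, 5, 0, -0, -0]
1 [-7, 0, 4, 0, -0, -0]
1 [-6, 0, 6, 0, -0, -0]
```

Emit:
play_rows:
  moves: [-8,-2,-2,0,0,0,-8,0,-2,0,0,0,-8,0,-2,0,0,0,-9,0,-1,0,0,0,-8,0,0,0,0,0,-8,0,1,0,0,0]

```text
clock: 4.58
tcp_pos: [0.5313, 0.1209, 0.1249]
eef_rot: [0.616, 0.691, -0.251, 0.282]
ft_force: [-5.3, 9.0, -0.4]
gripper_width: 0.0175
gripper_force: 40.3
```

Emit:
play_rows:
  moves: [-8,0,2,0,0,0,-8,0,2,0,0,0,-8,0,3,0,0,0,-7,0,5,0,0,0,-7,0,4,0,0,0,-6,0,6,0,0,0,0,0,0,0,0,0]

```text
clock: 5.45
tcp_pos: [0.5374, 0.0689, 0.1419]
eef_rot: [0.617, 0.688, -0.254, 0.285]
ft_force: [-0.1, -2.2, 3.3]
gripper_width: 0.0173
gripper_force: 43.0
```

```bash
python3 -c "
from h import *
from bench import cams,get_state
s=get_state();print(s['tcp_pos'],H.T@(s['tcp_pos']-grip(1.25))*1e3,s['ft_force'],s['gripper_force'],s['gripper_width'])
a=cams.capture('scene')['color'][90:250,250:430];b=cams.capture('top')['color'][110:230,240:360]
cv2.imwrite('pics/g2.png',np.hstack([cv2.resize(a,(450,400),interpolation=2),cv2.resize(b,(350,400),interpolation=2)])[:,:,::-1])
"
```

```text
[0.5374 0.0689 0.1419] [-2.3131 -2.0456  1.7048] [-0.1128 -2.2053  3.2726] 43.04880917072296 0.01730842476082708
```

View pics/g2.png

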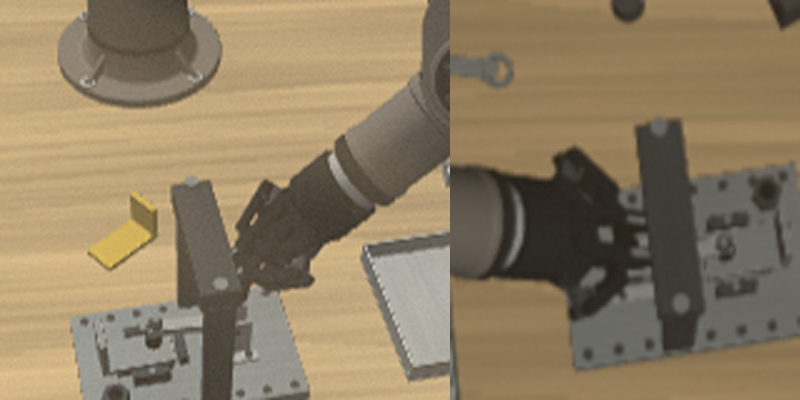

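The arm is level with its pad on the bracket, at (153,330) on the left and (722,248) on the right, so the clamp is closed. Next I'll let go and back off.

Emit:
play_rows:
  moves: [0,0,0,0,0,0,0,0,0,0,0,0,0,0,0,0,0,0]
  claw: 0.4

```text
clock: 5.92
tcp_pos: [0.537, 0.0708, 0.1408]
eef_rot: [0.616, 0.689, -0.253, 0.284]
ft_force: [0.1, -0.6, -0.4]
gripper_width: 0.051
gripper_force: 0.0
```

Emit:
play_rows:
  moves: [0,0,-25,0,0,0,0,0,-30,0,0,0,0,0,-25,0,0,0,0,0,0,0,0,0,0,0,0,0,0,0,0,0,0,0,0,0,0,0,0,0,0,0,0,0,0,0,0,0]

```text
clock: 6.92
tcp_pos: [0.5306, 0.1259, 0.1977]
eef_rot: [0.617, 0.689, -0.254, 0.284]
ft_force: [0.2, 0.6, 0.1]
gripper_width: 0.0515
gripper_force: 0.0
```

Emit:
play_rows:
  moves: [0,0,0,0,0,0,0,0,0,0,0,0,0,0,0,0,0,0,0,0,0,0,0,0,0,0,0,0,0,0,0,0,0,0,0,0,0,0,0,0,0,0,0,0,0,0,0,0]

```text
clock: 7.92
tcp_pos: [0.5307, 0.1263, 0.198]
eef_rot: [0.617, 0.689, -0.253, 0.284]
ft_force: [-0.7, -1.1, 0.0]
gripper_width: 0.0513
gripper_force: 0.0
```

Emit:
play_rows:
  moves: [0,0,0,0,0,0,0,0,0,0,0,0,0,0,0,0,0,0,0,0,0,0,0,0]

```text
clock: 8.43
tcp_pos: [0.5307, 0.1263, 0.1979]
eef_rot: [0.617, 0.689, -0.253, 0.284]
ft_force: [-1.0, 0.9, -0.6]
gripper_width: 0.0513
gripper_force: 0.0
```

```bash
python3 -c "
from h import *
from bench import cams,get_state
s=get_state();print(s['tcp_pos'],H.T@(s['tcp_pos']-grip(1.25))*1e3,s['ft_force'],s['gripper_force'],s['gripper_width'])
a=cams.capture('scene')['color'][90:250,250:430];b=cams.capture('top')['color'][110:230,240:360]
cv2.imwrite('pics/g3.png',np.hstack([cv2.resize(a,(450,400),interpolation=2),cv2.resize(b,(350,400),interpolation=2)])[:,:,::-1])
"
```

```text
[0.5307 0.1263 0.1979] [ -1.0481  -1.9863 -78.8274] [-0.9996  0.8753 -0.6417] 0.0 0.05130227965645177
```

View pics/g3.png

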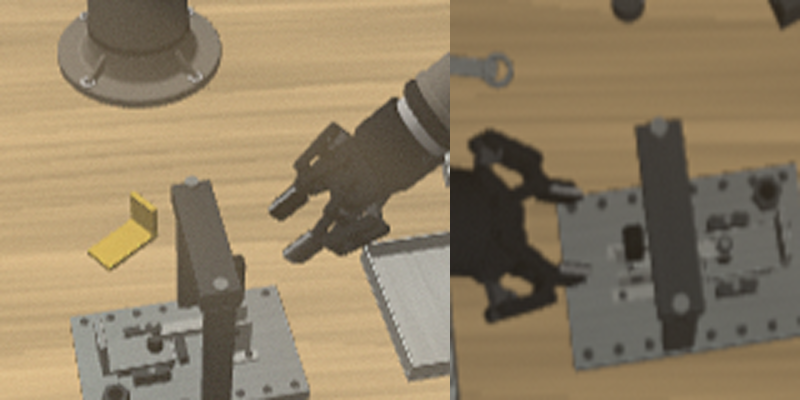

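The clamp holds by itself: its pad is on the foot at (155,342) on the left, and the upright grip shows at (633,243) on the right. Next I'll go back to the grip and open the clamp.

Emit:
play_rows:
  moves: [0,0,25,0,0,0,0,0,30,0,0,0,0,0,25,0,0,0,0,0,0,0,0,0]

```text
clock: 9.02
tcp_pos: [0.5362, 0.0686, 0.1407]
eef_rot: [0.617, 0.688, -0.255, 0.284]
ft_force: [0.2, 0.5, 0.7]
gripper_width: 0.0511
gripper_force: 0.0
```

Emit:
play_rows:
  moves: [0,0,0,0,0,0,0,0,0,0,0,0,0,0,0,0,0,0,0,0,0,0,0,0]
  claw: 1
  squeeze: 40

```text
clock: 9.52
tcp_pos: [0.5372, 0.0717, 0.1417]
eef_rot: [0.616, 0.69, -0.253, 0.284]
ft_force: [-4.4, 4.3, 6.1]
gripper_width: 0.0174
gripper_force: 39.8
```

Emit:
play_rows:
  moves: [6,0,-6,0,0,0,7,0,-4,0,0,0,7,0,-5,0,0,0,8,0,-3,0,0,0,8,0,-2,0,0,0,8,0,-2,0,0,0]

```text
clock: 10.28
tcp_pos: [0.5321, 0.1141, 0.1276]
eef_rot: [0.617, 0.688, -0.255, 0.286]
ft_force: [-0.4, -6.3, 3.6]
gripper_width: 0.0172
gripper_force: 40.0
```

Emit:
play_rows:
  moves: [8,0,-1,0,0,0,8,0,0,0,0,0,9,0,1,0,0,0,8,0,2,0,0,0,8,0,2,0,0,0,8,0,2,0,0,0,0,0,0,0,0,0]

```text
clock: 11.15
tcp_pos: [0.5282, 0.1467, 0.0858]
eef_rot: [0.616, 0.689, -0.254, 0.284]
ft_force: [-0.4, -5.8, -4.2]
gripper_width: 0.0176
gripper_force: 41.1
```

```bash
python3 -c "
from h import *
from bench import get_state
s=get_state();print(s['tcp_pos'],H.T@(s['tcp_pos']-grip(0))*1e3,s['ft_force'],s['gripper_force'],s['gripper_width'])"
```

```text
[0.5282 0.1467 0.0858] [ 0.3338 -2.0902  0.8639] [-0.4019 -5.8298 -4.1905] 41.11439108848572 0.01762772751592084
```

Emit:
play_rows:
  moves: [0,0,0,0,0,0,0,0,0,0,0,0,0,0,0,0,0,0]
  claw: 0.4

```text
clock: 11.52
tcp_pos: [0.5289, 0.148, 0.0871]
eef_rot: [0.617, 0.689, -0.252, 0.284]
ft_force: [-0.6, -0.8, 0.1]
gripper_width: 0.0514
gripper_force: 0.0
```

Emit:
play_rows:
  moves: [0,0,-30,0,0,0,0,0,-40,0,0,0,0,0,-40,0,0,0,0,0,0,0,0,0]

```text
clock: 12.02
tcp_pos: [0.5207, 0.2279, 0.1666]
eef_rot: [0.616, 0.691, -0.25, 0.284]
ft_force: [-0.2, -0.4, -0.9]
gripper_width: 0.0514
gripper_force: 0.0
```

```bash
python3 -c "
from h import *
from bench import cams
a=cams.capture('scene')['color'][150:270,265:400];b=cams.capture('top')['color'][135:230,265:385]
cv2.imwrite('pics/g4.png',np.hstack([cv2.resize(a,(400,356),interpolation=2),cv2.resize(b,(400,356),interpolation=2)])[:,:,::-1])
plan([(F(-140,0,300),B),(F(100,-3,300),B),(F(100,-3,140),B),(F(100,-3,65),B)],45)"
```

```text
11 [-12, 0, -6, -0.06, 0.06, -0.14, -11, -1, -6, -0.05, 0.06, -0.13, -11, -2, -7, -0.05, 0.05, -0.14, -10, -3, -8, -0.06, 0.05, -0.14, -9, -4, -8, -0.06, 0.06, -0.13, -8, -5, -9, -0.05, 0.06, -0.13, -7, -5, -10, -0.06, 0.05, -0.14, -5, -6, -11, -0.05, 0.06, -0.14, -4, -6, -11, -0.06, 0.05, -0.13, -3, -5, -11, -0.05, 0.06, -0.14, -1, -6, -12, -0.06, 0.05, -0.13]
6 [0, -40, -0, 0, -0, -0, 0, -40, -0, 0, -0, -0, 1, -40, -0, 0, -0, -0, 0, -40, -0, 0, -0, -0, 1, -40, -1, 0, -0, -0, 0, -40, -0, 0, -0, -0]
4 [0, -0, 40, 0, -0, -0, 0, -0, 40, 0, -0, -0, 0, -0, 40, 0, -0, -0, 0, -0, 40, 0, -0, -0]
2 [0, -0, 37, 0, -0, -0, 0, -0, 38, 0, -0, -0]
```

View pics/g4.png

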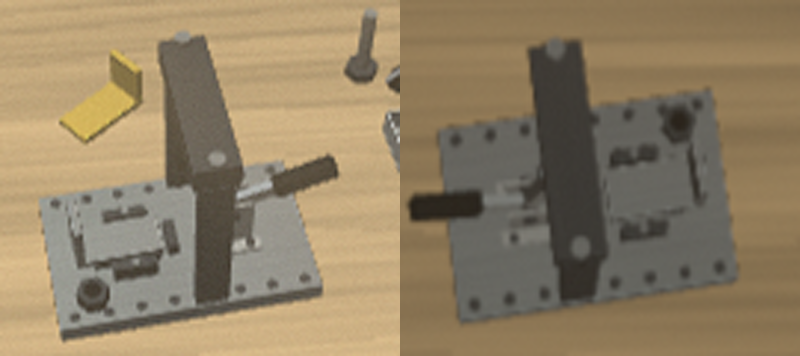

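The picture shows the clamp fully open with its handle at (445,207), and the bracket still in the nest with its leg at (700,175). The path over the beam is next.

Emit:
play_rows:
  moves: [-12,0,-6,-0.06,0.06,-0.14,-11,-1,-6,-0.05,0.06,-0.13,-11,-2,-7,-0.05,0.05,-0.14,-10,-3,-8,-0.06,0.05,-0.14,-9,-4,-8,-0.06,0.06,-0.13,-8,-5,-9,-0.05,0.06,-0.13]

```text
clock: 12.88
tcp_pos: [0.5232, 0.1957, 0.2378]
eef_rot: [0.276, 0.943, -0.127, 0.138]
ft_force: [0.9, -0.4, 0.5]
gripper_width: 0.0513
gripper_force: 0.0
```

Emit:
play_rows:
  moves: [-7,-5,-10,-0.06,0.05,-0.14,-5,-6,-11,-0.05,0.06,-0.14,-4,-6,-11,-0.06,0.05,-0.13,-3,-5,-11,-0.05,0.06,-0.14,-1,-6,-12,-0.06,0.05,-0.13,0,0,0,0,0,0]

```text
clock: 13.62
tcp_pos: [0.5276, 0.1712, 0.2994]
eef_rot: [-0.054, 0.999, 0.001, -0.0]
ft_force: [-0.1, -0.2, -0.2]
gripper_width: 0.0512
gripper_force: 0.0
```

Emit:
play_rows:
  moves: [0,-40,0,0,0,0,0,-40,0,0,0,0,1,-40,0,0,0,0,0,-40,0,0,0,0,1,-40,-1,0,0,0,0,-41,0,0,0,0,0,0,0,0,0,0,0,0,0,0,0,0]

```text
clock: 14.62
tcp_pos: [0.5519, -0.0638, 0.2989]
eef_rot: [-0.058, 0.998, 0.001, -0.001]
ft_force: [0.5, 0.9, -0.4]
gripper_width: 0.0509
gripper_force: 0.0
```

```bash
python3 -c "
from h import *
plan([(F(101,-3,140),B),(F(101,-3,65),B)],40)"
```

```text
4 [-0, -0, 40, 0, -0, -0, -0, -1, 40, 0, -0, -0, -0, -0, 39, 0, -0, -0, -1, -1, 40, 0, -0, -0]
2 [0, 0, 37, 0, -0, -0, 0, 0, 38, 0, -0, -0]
```

Emit:
play_rows:
  moves: [0,0,40,0,0,0,0,-1,40,0,0,0,0,0,39,0,0,0,-1,0,40,0,0,0,0,0,25,0,0,0,0,0,25,0,0,0,0,0,25,0,0,0,0,0,0,0,0,0]

```text
clock: 15.62
tcp_pos: [0.5517, -0.0632, 0.0642]
eef_rot: [-0.059, 0.998, 0.002, -0.003]
ft_force: [0.7, -0.0, 0.7]
gripper_width: 0.0511
gripper_force: 0.0
```

```bash
python3 -c "
from h import *
from bench import cams,get_state
s=get_state();print(s['tcp_pos'],s['ft_force'],F(101,-3,65))
a=cams.capture('scene')['color'][130:270,255:400];b=cams.capture('top')['color'][115:230,265:385]
cv2.imwrite('pics/g5.png',np.hstack([cv2.resize(a,(400,386),interpolation=2),cv2.resize(b,(400,386),interpolation=2)])[:,:,::-1])"
```

```text
[ 0.5517 -0.0632  0.0642] [ 0.7317 -0.0393  0.7438] [ 0.5522 -0.065   0.065 ]
```

View pics/g5.png

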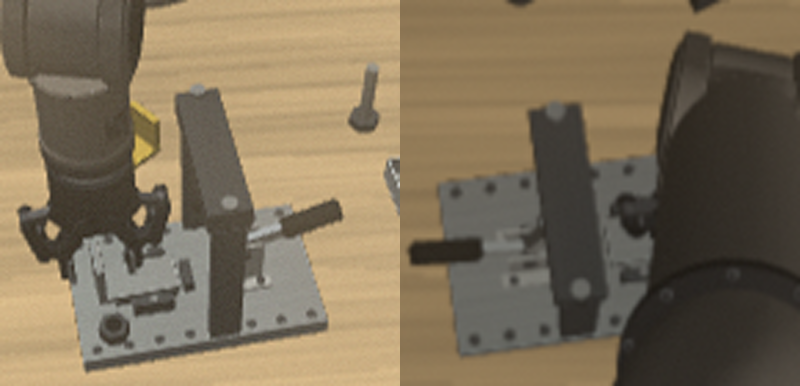

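The fingers, with tips near (68,270) and (130,265), straddle the leg at about (95,260), clear of the nut at (113,328). Next I'll pinch.

Emit:
play_rows:
  moves: [0,0,0,0,0,0,0,0,0,0,0,0,0,0,0,0,0,0,0,0,0,0,0,0,0,0,0,0,0,0]
  claw: 1
  squeeze: 60

```text
clock: 16.35
tcp_pos: [0.5539, -0.0653, 0.067]
eef_rot: [-0.058, 0.998, 0.002, 0.0]
ft_force: [-1.3, -0.4, 6.4]
gripper_width: 0.0071
gripper_force: 58.7
```

Emit:
play_rows:
  moves: [0,0,-5,0,0,0,0,0,-10,0,0,0,0,0,-20,0,0,0,0,0,-20,0,0,0,0,0,0,0,0,0]

```text
clock: 16.98
tcp_pos: [0.5546, -0.0656, 0.1227]
eef_rot: [-0.058, 0.998, 0.001, 0.001]
ft_force: [0.8, -0.7, -3.8]
gripper_width: 0.0075
gripper_force: 58.5
```

```bash
python3 -c "
from h import *
from bench import get_state
p=np.array(get_state()['tcp_pos']);T=np.array([.4915,.306,0])
plan([(p*[1,1,0]+.29*Z,B),(T+.29*Z,B),(T+.08*Z,B),(T+.045*Z,B)],42)"
```

```text
4 [-0, 0, -42, 0, 0, -0, -0, 0, -42, 0, 0, -0, -0, 0, -42, 0, 0, -0, -0, 0, -41, 0, 0, -0]
9 [2, 42, 0, 0, 0, -0, 2, 42, 0, 0, 0, -0, 2, 42, 0, 0, 0, -0, 2, 42, 0, 0, 0, -0, 2, 42, 0, 0, 0, -0, 2, 42, 0, 0, 0, -0, 2, 42, 0, 0, 0, -0, 3, 41, 0, 0, 0, -0, 2, 42, 1, 0, 0, -0]
5 [0, -0, 42, 0, 0, -0, 0, -0, 42, 0, 0, -0, 0, -0, 42, 0, 0, -0, 0, -0, 42, 0, 0, -0, 1, -1, 42, 0, 0, -0]
1 [-0, 0, 35, 0, 0, -0]
```

Emit:
play_rows:
  moves: [0,0,-30,0,0,0,0,0,-42,0,0,0,0,0,-42,0,0,0,0,0,-42,0,0,0,0,0,-11,0,0,0,0,0,0,0,0,0]

```text
clock: 17.73
tcp_pos: [0.5533, -0.0658, 0.2872]
eef_rot: [-0.058, 0.998, 0.002, -0.001]
ft_force: [0.2, -0.5, -6.1]
gripper_width: 0.007
gripper_force: 59.3
```

Emit:
play_rows:
  moves: [1,21,0,0,0,0,2,42,0,0,0,0,2,42,0,0,0,0,2,42,0,0,0,0,2,42,0,0,0,0,2,42,0,0,0,0,2,42,0,0,0,0,2,42,0,0,0,0]

```text
clock: 18.73
tcp_pos: [0.5007, 0.2459, 0.2861]
eef_rot: [-0.058, 0.998, 0.0, -0.002]
ft_force: [-0.0, -0.5, -3.2]
gripper_width: 0.0068
gripper_force: 59.3
```

Emit:
play_rows:
  moves: [3,41,0,0,0,0,1,21,1,0,0,0,0,0,0,0,0,0,0,0,42,0,0,0,0,0,42,0,0,0,0,0,40,0,0,0,0,0,40,0,0,0,0,0,0,0,0,0]

```text
clock: 19.73
tcp_pos: [0.4893, 0.3031, 0.121]
eef_rot: [-0.057, 0.998, -0.001, -0.003]
ft_force: [-0.2, -0.3, -3.5]
gripper_width: 0.0067
gripper_force: 59.5
```

```bash
python3 -c "
from h import *
from bench import cams,get_state
s=get_state();print(s['tcp_pos'],s['ft_force'],s['gripper_force'])
a=cams.capture('scene')['color'][90:260,330:500]
cv2.imwrite('pics/g6.png',cv2.resize(a,(510,510),interpolation=2)[:,:,::-1])
plan([(np.array([.4915,.306,.05]),B),(np.array([.4915,.306,.038]),B)],30)"
```

```text
[0.4893 0.3031 0.121 ] [-0.2013 -0.2535 -3.5199] 59.539262652397156
3 [-0, 0, 24, 0, -0, -0, -1, 1, 25, 0, -0, -0, -0, 0, 24, 0, -0, -0]
1 [-0, 0, 12, 0, -0, -0]
```

View pics/g6.png

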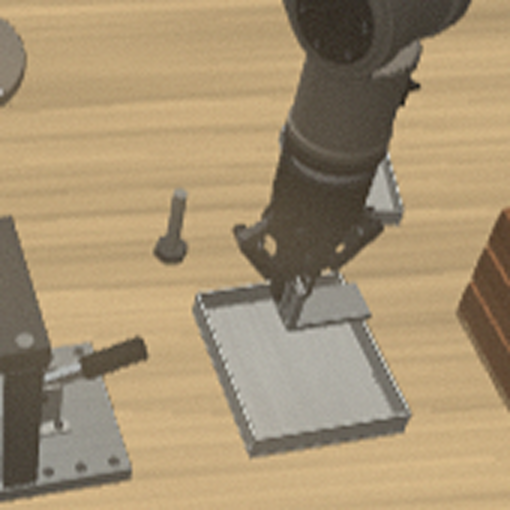

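The bracket hangs level at (335,300), above the tray and in line with it; it looks shifted towards the robot only because it is still 86 mm up. Next I'll lower it gently.

Emit:
play_rows:
  moves: [0,0,25,0,0,0,0,0,25,0,0,0,0,0,15,0,0,0,0,0,8,0,0,0,0,0,4,0,0,0,0,0,2,0,0,0,0,0,0,0,0,0]

```text
clock: 20.65
tcp_pos: [0.4912, 0.3072, 0.0457]
eef_rot: [-0.058, 0.998, 0.002, 0.0]
ft_force: [-0.2, -0.1, -3.9]
gripper_width: 0.0074
gripper_force: 59.4
```

Emit:
play_rows:
  moves: [0,0,1,0,0,0,0,0,1,0,0,0,0,0,0,0,0,0]

```text
clock: 21.02
tcp_pos: [0.4909, 0.307, 0.0432]
eef_rot: [-0.058, 0.998, 0.001, -0.0]
ft_force: [-0.4, -0.9, -4.1]
gripper_width: 0.0072
gripper_force: 59.5
```

Emit:
play_rows:
  moves: [0,0,1,0,0,0,0,0,1,0,0,0,0,0,1,0,0,0,0,0,0,0,0,0]

```text
clock: 21.52
tcp_pos: [0.4909, 0.307, 0.0401]
eef_rot: [-0.058, 0.998, 0.001, -0.0]
ft_force: [0.2, 1.1, -3.7]
gripper_width: 0.0072
gripper_force: 59.5
```

Emit:
play_rows:
  moves: [0,0,1,0,0,0,0,0,1,0,0,0,0,0,0,0,0,0]

```text
clock: 21.9
tcp_pos: [0.4909, 0.307, 0.0382]
eef_rot: [-0.058, 0.998, 0.001, -0.0]
ft_force: [-0.4, -0.1, -3.7]
gripper_width: 0.0071
gripper_force: 59.7
```

Emit:
play_rows:
  moves: [0,0,1,0,0,0,0,0,1,0,0,0,0,0,0,0,0,0]

```text
clock: 22.28
tcp_pos: [0.491, 0.3071, 0.038]
eef_rot: [-0.058, 0.998, 0.002, -0.0]
ft_force: [-5.2, -4.0, 15.1]
gripper_width: 0.0071
gripper_force: 62.4
```

Emit:
play_rows:
  moves: [0,0,1,0,0,0,0,0,0,0,0,0]

```text
clock: 22.52
tcp_pos: [0.491, 0.3071, 0.038]
eef_rot: [-0.058, 0.998, 0.002, -0.0]
ft_force: [-8.1, -5.0, 25.2]
gripper_width: 0.0069
gripper_force: 64.0
```

It is down on the floor. I'll ease off, open a little, and rise.

Emit:
play_rows:
  moves: [0,0,-1,0,0,0,0,0,-1,0,0,0,0,0,0,0,0,0]

```text
clock: 22.9
tcp_pos: [0.491, 0.3071, 0.0381]
eef_rot: [-0.058, 0.998, 0.002, -0.0]
ft_force: [-3.9, -2.3, 8.7]
gripper_width: 0.0072
gripper_force: 61.4
```

Emit:
play_rows:
  moves: [0,0,0,0,0,0,0,0,0,0,0,0,0,0,0,0,0,0,0,0,0,0,0,0]
  claw: 0.72

```text
clock: 23.4
tcp_pos: [0.491, 0.3071, 0.0372]
eef_rot: [-0.058, 0.998, 0.001, -0.0]
ft_force: [-0.2, 0.7, -0.3]
gripper_width: 0.024
gripper_force: 0.0
```

Emit:
play_rows:
  moves: [0,0,-10,0,0,0,0,0,-25,0,0,0,0,0,-40,0,0,0,0,0,-40,0,0,0,0,0,-40,0,0,0,0,0,0,0,0,0]

```text
clock: 24.15
tcp_pos: [0.493, 0.3078, 0.1965]
eef_rot: [-0.058, 0.998, 0.004, 0.003]
ft_force: [0.1, -0.0, -0.1]
gripper_width: 0.0236
gripper_force: 0.0
```

```bash
python3 -c "
from h import *
from bench import cams
a=cams.capture('scene')['color'][90:270,265:500];b=cams.capture('top')['color'][130:260,170:390]
cv2.imwrite('pics/g7.png',np.hstack([cv2.resize(a,(400,306),interpolation=2),cv2.resize(b,(400,306),interpolation=2)])[:,:,::-1])"
```

```text
(no output)
```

View pics/g7.png

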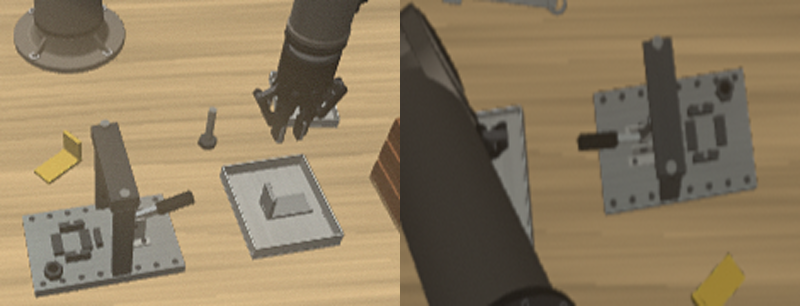

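The bracket rests flat in the middle of the tray at (288,203). The nest is empty, the clamp is open with its handle at (178,203), and the gripper is clear.

```bash
python3 -c "
from bench import sign_off
print(sign_off())"
```

```text
the job is handed in; nothing more can be done
None
```

The job is handed in, with no verdict returned: the clamp held the bracket by itself for over 2 s, was swung back to its open stop, and the bracket now lies flat in the larger tray after a gentle set-down.

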